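# Fetch the focusing loupe out of the jumbled drawer into its tray pocket

### The job

The round stand loupe (aluminium base, green eyepiece) is jammed in a corner of the jumbled drawer box where no finger fits beside it. Press gently on its eyepiece, which may stand at any height, and slide the loupe flat along the drawer floor until it is well clear of both walls; then pick it out and set it, eyepiece up and without dropping it, fully down in the round pocket of the grey organiser tray. Leave the other drawer things in the drawer, and do not disturb the torch, the screwdriver or the dish of screws.

Things in the scene. Friction and masses are not known exactly. Their poses are not given: they have to be found in the camera images.
- loupe: Stand loupe: round aluminium base, diameter 44, 16 high, and a flat-topped green eyepiece, 34 wide, set 2 to 12 mm above the base's top (never told: feel for it). About 80 g. Origin: underside centre, z up. Starts flat in any drawer corner, rim 2 to 5 mm from both walls. Breaks if pressed or knocked on drawer or tray with over 40 N: touch at 10 mm/s or less; slides under 5 to 20 N on the eyepiece.
- drawer: Small wooden drawer box, open on top, fixed: inside 200 (x) by 240 (y), walls 6 thick, floor 6 thick, wall tops 46 mm above the shelf. Steel runners outside on its y sides, darker wooden front with a steel knob on its -x side, reaching to x = -132 mm. Origin: centre of underside. Its place changes, left or right of the robot's middle, turned up to 10 degrees.
- drawer_floor (a point): Centre of the drawer's inner floor, on its upper face; axes as the drawer's.
- tray: Grey plastic organiser tray, fixed, 110 (x) by 170 (y) by 16 mm high, three pockets 8 mm deep: a round one, 47 wide, for the loupe, centred 35 mm to -y of the tray's centre; a square one (37) and a slot (83 by 21) to +y, for other things. Origin: centre of underside. Stands on the side where the drawer does not.
- pocket (a point): Centre of the floor of the round pocket, 8 mm below the tray's top face; z up.
- castor_cup: Black rubber castor cup, round, 44 mm across, 18 mm high; in another corner of the drawer. Origin at the centre of its underside.
- hole_cap: White plastic hole cap, round, 44 mm across, 16 mm high; in another corner. Origin at the centre of its underside.
- tin: Copper-coloured round tin with a brass lid, 44 mm across, 20 mm high; in another corner. Origin at the centre of its underside.
- angle: Steel angle bracket loose near the middle of the drawer: foot 36 by 18 by 4 mm, upright leg 32 mm high at its -x end. Origin at the centre of the foot's underside.
- strap: Flat brass strap 60 by 14 by 4 mm, long along its x, lying between the two +y corners of the drawer. Origin at the centre of its underside.
- hinge: Flat dark steel hinge 40 by 30 by 4 mm (7 mm at its pin), long along its x, lying between the two -y corners of the drawer. Origin at the centre of its underside.
- support: Red plastic shelf support, block 22 by 16 by 12 mm with a 5 mm thick, 10 mm long pin out of its +x face, lying by the far (+x) drawer wall, between the corners. Origin at the centre of the block's underside.
- clip: Blue plastic panel clip, 26 by 14 by 8 mm, lying by the front (-x) drawer wall, between the corners. Origin at the centre of its underside.
- torch: Yellow and black plastic torch, about 155 mm long along its y, 42 mm high, lying on the lower shelf beyond the drawer and tray; leave alone.
- screwdriver: Steel screwdriver lying on the lower shelf beyond the drawer and tray; leave alone.
- dish: White ceramic dish of brass screws, 90 mm across, 30 mm high, on the lower shelf beyond the drawer and tray; leave alone.
Mind the look-alikes: they are no part of the job. What is shaped like the hole_cap but pink is not meant.

How it is judged:
On the way:
1. the loupe has been slid, flat on the drawer floor, clear of all drawer walls by at least 10 mm (x of loupe in the frame of drawer_floor between -0.068 and 0.068 m and y of loupe in the frame of drawer_floor between -0.088 and 0.088 m and z of loupe in the frame of drawer_floor below 0.003 m and angle between loupe's own z axis and vertical below 0.1 rad), for 0.2 s.
At the end, for the whole second after the job is handed in: The loupe lies in the round pocket: its underside within 2.5 mm of the pocket floor, within 4 mm of its centre, eyepiece up within 0.08 rad, at rest; the castor cup, hole cap, tin, angle bracket, strap, hinge, support and clip are still inside the drawer (horizontal distance between loupe and pocket below 0.004 m and z of loupe in the frame of pocket below 0.0025 m and angle between loupe's own z axis and vertical below 0.08 rad and linear speed of loupe below 0.02 m/s and x of castor_cup in the frame of drawer_floor between -0.102 and 0.102 m and y of castor_cup in the frame of drawer_floor between -0.122 and 0.122 m and z of each of castor_cup, hole_cap, tin, angle, strap, hinge, support, clip in the frame of drawer_floor below 0.035 m and x of hole_cap in the frame of drawer_floor between -0.102 and 0.102 m and y of hole_cap in the frame of drawer_floor between -0.122 and 0.122 m and x of tin in the frame of drawer_floor between -0.102 and 0.102 m and y of tin in the frame of drawer_floor between -0.122 and 0.122 m and x of angle in the frame of drawer_floor between -0.102 and 0.102 m and y of angle in the frame of drawer_floor between -0.122 and 0.122 m and x of strap in the frame of drawer_floor between -0.102 and 0.102 m and y of strap in the frame of drawer_floor between -0.122 and 0.122 m and x of hinge in the frame of drawer_floor between -0.102 and 0.102 m and y of hinge in the frame of drawer_floor between -0.122 and 0.122 m and x of support in the frame of drawer_floor between -0.102 and 0.102 m and y of support in the frame of drawer_floor between -0.122 and 0.122 m and x of clip in the frame of drawer_floor between -0.102 and 0.102 m and y of clip in the frame of drawer_floor between -0.122 and 0.122 m); the robot touches nothing.
It fails at once if the loupe is pressed against the drawer or the tray with more than 40 N (contact force between loupe and drawer above 40 N or contact force between loupe and tray above 40 N).
It fails at once if the loupe is dropped (falls or flies faster than 0.5 m/s while the fingers do not touch it; a fall of about 13 mm) (linear speed of loupe above 0.5 m/s and contact force between loupe and the fingers below 0.05 N).
It fails at once if the torch, screwdriver or dish is moved by more than 20 mm (distance of any of torch, screwdriver, dish from where it was at the start of the episode above 0.02 m).
It also fails if it takes over 51 s, if anything falls off the work surface, if the arm or the gripper's body presses on something with over 40 N, if the wrist force passes 120 N, or if a joint passes its speed limit or range.

### The arm

A 6-joint arm with a two-finger parallel gripper is mounted at the origin on the work surface. World frame = base frame: x ahead of the robot, y to its left, z up, the work surface at z = 0. Lengths are in m, angles in rad, forces in N, time in s.
With the tool pointing down it reaches from about 0.375 to 0.975 m from the base axis. Payload 3.8 kg.
Tool frame: the origin (TCP) lies at the very end of the fingers, on their centre line; the grasp point (between the pads) lies 19 mm behind it; z points along the fingers, y is the line along which they close (so a half turn about z gives the same grasp; the last joint's range is limited). The gripper opens to 85 mm and grips with 20 to 120 N. Pads are 22 mm wide; open, the fingers measure 114 mm over their backs; the gripper's body (76 mm by 85 mm) begins 54 mm behind the grasp point. The pads swing forward as they close: fully open they stand 13 mm farther back than shut.
Start: joints at [1.089, 0.264, 1.604, -0, 1.274, -0.037], TCP at [0.29, 0.609, 0.231] pointing down, gripper open.
Joint ranges: [-2.63, 2.63], [-0.94, 2.18], [0.31, 2.57], [-1.31, 4.45], [0, 2.66], [-2.55, 2.55]. Speed limits (rad/s): [2.57, 2.57, 3.14, 3.14, 3.14, 3.14].

### API

Orientations are given as a rotation vector (axis times angle).
In Python, from workcell import bot, vision gives the robot as it stands. The module is installed in compiled form; this text tells all that it offers.
- The arm moves only by the tool play_rows, never from a script. Its argument "moves" is a list that holds one entry, the list of rows, each a list of 7 numbers: the turn, a rotation vector about the tool's x, y, z as a fraction of full scale, then the shift along the tool's x, y, z as a fraction of full scale, then the finger opening in mm, from 0 to 85.4. In form: [[[ax, ay, az, x, y, z, jaw], ...]]. A call has 1 to 5 rows; each row shifts and turns the commanded pose from where the row before left it, along the tool's axes as they then stand; what a row does not reach is not made up. Full scale, the value 1, is 0.1 m for a shift and 0.5 rad for a turn. A row lasts 1/12 s, in which the tool goes at most 41.7 mm and 7.16 degrees, less where a joint would pass 70% of its speed; a pose out of reach is approached as far as the arm can. A call with a number of a shift or a turn outside -1 to 1 is refused whole. A call with a gripper value outside its range is refused whole. The fingers move at their own pace and stop on an object; "newtons" is the grip in N (left out, the last holds). Time passes only in rows, so rows that do not move let the fingers close. It gives the time, the measured TCP pose, the force, the opening and the grip force at its end, in the units of the state.
- bot.read_state(): the state, without advancing time (a new reading comes with each control period).
- vision.read_camera(name): name is "side" or "top"; returns a dict with "image" (400x640x3 uint8, red, green, blue), "depth" (400x640 float32, m along the optical axis (not along the pixel's ray), 0 where there is no reading), "K" (3x3 intrinsics, pixels), "R" (3x3) and "t" (3): a world point X has camera coordinates R X + t. Camera axes: x right, y down, z forward; pixel columns grow to the right and rows downward; lengths in m; the calibration is good to about 2 mm. A picture is of the moment at which its call begins.
- bot.finish_job(): hands the job in; it is judged then, once.
The state is a dict: "time": time; "q": joint angles; "joint_vel": joint speeds; "joint_torque": joint torques, N m; "tool_pos": TCP position; "tcp_rot": TCP orientation; "wrist_force": force on the tool from outside, world axes, zero at the start; "torque": the same for the moment, N m; "width": opening from 0.0 (shut) to 1.0 (fully open); "grip_force": force on a finger pad.
Only numpy, scipy, OpenCV 4.12 (cv2) and the standard library are available. Lean on these libraries where they do the work, as an engineer would, in place of code of your own. Each camera call takes 0.05 s, during which the arm holds its last target. There are 200 camera calls.

## Working session

There is one attempt and no reset: what is moved stays moved. The work goes in short steps, Python scripts to look and compute and a tool call to move; the robot and the scene stay as the last step left them, time stands still between calls to the robot, and variables do not carry over. Pictures are saved under pics/ and viewed, at most 10 in all, crops included, and the job is handed in when it is done.

Besides the shell and the picture viewer there is one more tool, called after "Request:" by a JSON object that holds its "fn" and its "kwargs", one argument or row to a line. play_rows: Moves the arm, as the interface text tells. Its arguments: {"type":"object","properties":{"moves":{"type":"array","items":{"type":"array","items":{"type":"array","items":{"type":"number"}}}},"newtons":{"type":"number"}},"required":["moves"]}

```bash
mkdir -p pics; cat > h.py <<'E'
import numpy as np, cv2
from workcell import bot, vision
def cloud(c):
    v,u=np.indices(c['depth'].shape); d=c['depth']; K=c['K']
    P=np.stack([(u-K[0,2])/K[0,0]*d,(v-K[1,2])/K[1,1]*d,d],-1)
    return (P-c['t'])@c['R']
def ray(c,u,v,z):
    d=c['R'].T@np.linalg.inv(c['K'])@np.array([u,v,1.]); o=-c['R'].T@c['t']
    return o+d*(z-o[2])/d[2]
E
python3 - <<'E'
from h import *
s=bot.read_state(); print(s)
for n in('top','side'):
    c=vision.read_camera(n); np.savez(n+'0.npz',**c); cv2.imwrite(f'pics/{n}0.png',c['image'][...,::-1]); print(n,c['K'],-c['R'].T@c['t'],c['R'])
E
```

```text
{'time': 0.0, 'q': array([ 1.08907344e+00,  2.64724606e-01,  1.60534651e+00,  4.52253400e-06,
        1.27369016e+00, -3.69370198e-02]), 'joint_vel': array([-1.86925587e-03, -2.60768604e-06, -1.03959859e-03,  1.02107291e-03,
       -1.77794816e-03,  8.62712754e-04]), 'joint_torque': array([-2.05198769e-03, -5.15106797e+01, -3.67314613e+01, -3.86487536e-04,
        1.28998450e-02, -1.81850532e-05]), 'tool_pos': array([0.29012107, 0.60868153, 0.22999609]), 'tcp_rot': array([-0.69280111, -3.06367429,  0.00329023]), 'wrist_force': array([0.87186733, 1.09968102, 0.30155825]), 'torque': array([ 0.0463647 , -0.00435934, -0.05196667]), 'grip_force': 0.0, 'width': 0.9982989904389357}
top [[517.26175014   0.         311.81378921]
 [  0.         517.26175014 199.38907244]
 [  0.           0.           1.        ]] [ 0.53332733 -0.00298277  1.00926291] [[ 0.02746666 -0.99954452 -0.01250323]
 [-0.99485565 -0.02611345 -0.09787909]
 [ 0.097508    0.01512732 -0.99511977]]
side [[502.17033636   0.         327.27321192]
 [  0.         502.17033636 198.72166649]
 [  0.           0.           1.        ]] [ 0.56703538 -0.83297014  0.52936904] [[ 0.99860972 -0.0503263   0.01568087]
 [-0.01122162 -0.49362191 -0.86960421]
 [ 0.05150438  0.86821925 -0.49350038]]
```

View pics/top0.png

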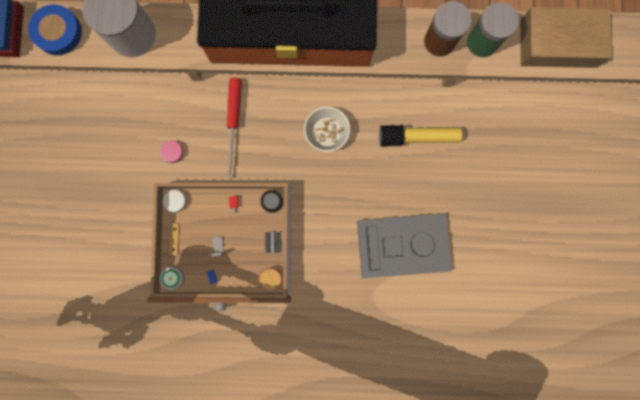

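View pics/side0.png

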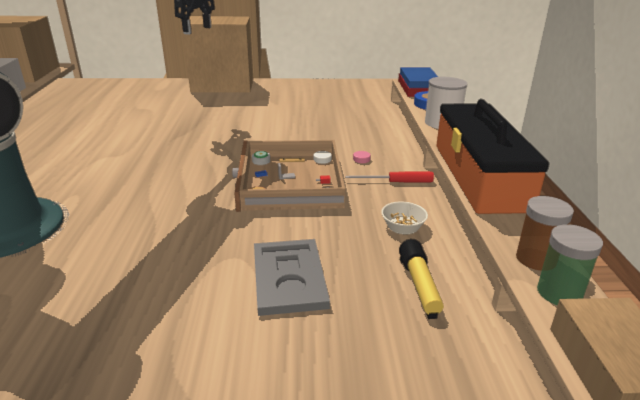

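Top view: the candidates are green/aluminium at (171,278), white cap (174,201), black cup (272,201), copper tin (270,278); pink (171,151) is a decoy. The green-topped one at (171,278), with the aluminium rim, fits the loupe; it sits in the −x/+y corner. The tray's pocket is at (423,244). I'll confirm it in a crop and measure.

```bash
python3 - <<'E'
from h import *
L=lambda n:dict(np.load(n+'0.npz'))
T,S=L('top'),L('side')
def mask(c,lo,hi,box):
    h=cv2.cvtColor(c['image'],cv2.COLOR_RGB2HSV); m=cv2.inRange(h,lo,hi); q=np.zeros_like(m); x0,y0,x1,y1=box; q[y0:y1,x0:x1]=m[y0:y1,x0:x1]; return q
def cen(m):
    n,l,s,c=cv2.connectedComponentsWithStats(m); i=1+np.argmax(s[1:,4]); return c[i],s[i],l==i
g=[(40,40,30),(95,255,255)]
boxes={'top':(155,260,190,300),'side':(245,143,280,170)}
rays=[]
for n,c in(('top',T),('side',S)):
    ct,st,l=cen(mask(c,*g,boxes[n])); P=cloud(c)[l]; print(n,'green',ct,st,'cloud med',np.median(P,0), 'z pct',np.percentile(P[:,2],[10,50,90]))
    d=c['R'].T@np.linalg.inv(c['K'])@np.array([*ct,1]); d/=np.linalg.norm(d); o=-c['R'].T@c['t']; rays.append((o,d))
A=sum(np.eye(3)-np.outer(d,d) for o,d in rays); b=sum((np.eye(3)-np.outer(d,d))@o for o,d in rays); print('tri',np.linalg.solve(A,b))
P=cloud(T)
# drawer rim by height
x0,y0,x1,y1=140,170,305,310
m=np.zeros(P.shape[:2],bool); m[y0:y1,x0:x1]=True
R=m&(abs(P[...,2]-.046)<.006); r=cv2.minAreaRect(P[R][:,:2].astype(np.float32)); print('rim z',np.median(P[R][:,2]),r, cv2.boxPoints(r))
F=m.copy(); F[:]=False; F[215:265,190:205]=True; print('floor z',np.median(P[F][:,2]))
# tray
m[:]=False; m[205:285,345:465]=True
h=cv2.cvtColor(T['image'],cv2.COLOR_RGB2HSV)
tm=(m&(h[...,1]<60)).astype(np.uint8); ct,st,l=cen(tm); r=cv2.minAreaRect(P[l][:,:2].astype(np.float32)); print('tray',np.percentile(P[l][:,2],[10,50,90]),r)
Q=P[l]; hi=Q[Q[:,2]>.012]; print('tray hi rect',cv2.minAreaRect(hi[:,:2].astype(np.float32)))
# pocket floor
pk=[(423,244)]; print('pocket floor z',np.median(P[236:252,415:431,2]))
a=cv2.resize(T['image'][170:310,140:305],None,fx=4,fy=4,interpolation=2)[:560]
b=cv2.resize(T['image'][205:285,350:460],None,fx=1,fy=1)
cv2.imwrite('pics/crop0.png',a[...,::-1])
a=cv2.resize(T['image'][205:285,350:460],None,fx=7,fy=7,interpolation=2); cv2.imwrite('pics/tray0.png',a[...,::-1])
E
```

```text
top green [170.5 278.2] [161 270  19  18 160] cloud med [0.4738369  0.27365361 0.02557964] z pct [0.02270914 0.02557964 0.0279195 ]
side green [260.59016393 154.47540984] [254 151  14   7  61] cloud med [0.47119478 0.26532531 0.02711798] z pct [0.02445677 0.02711798 0.02884481]
tri [0.47171231 0.27518153 0.02382792]
rim z 0.045932577770041685 ((0.5440739393234253, 0.1827096790075302), (0.22220496833324432, 0.2623664140701294), 1.664095401763916) [[0.42920876 0.31061116]
 [0.4368279  0.0483554 ]
 [0.6589391  0.0548082 ]
 [0.65132    0.31706396]]
floor z 0.006013956946727923
tray [0.00758072 0.01535788 0.01817503] ((0.5438593029975891, -0.12956053018569946), (0.10972826927900314, 0.253959596157074), 6.108953952789307)
tray hi rect ((0.5431462526321411, -0.1269272416830063), (0.10887063294649124, 0.24857111275196075), 6.108953475952148)
pocket floor z 0.008240415507166756
```

View pics/crop0.png

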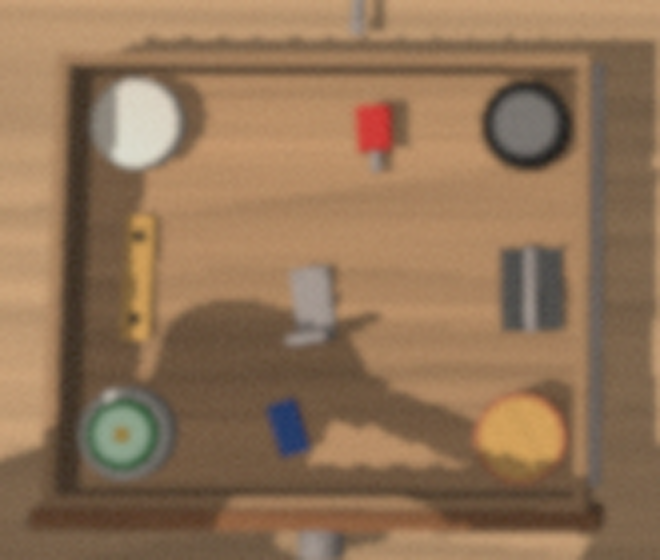

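View pics/tray0.png

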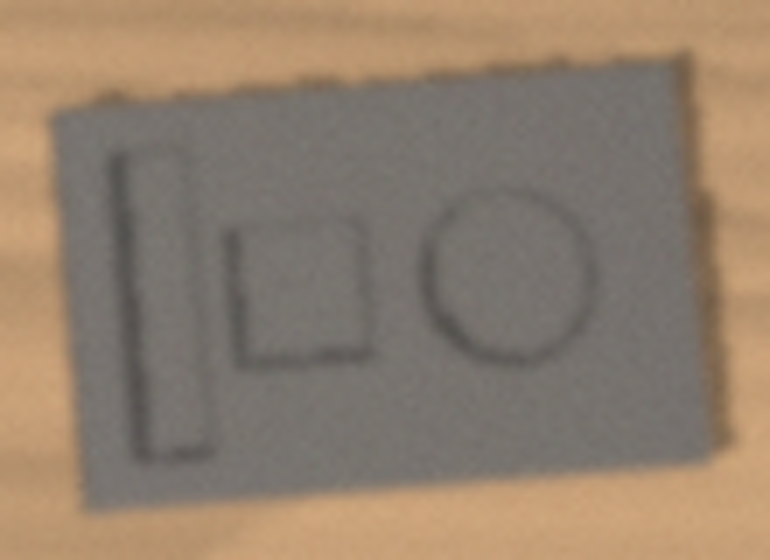

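The crop shows the loupe (aluminium rim, green eyepiece) at crop (125,432), lower-left, with white cap, black cup and brass tin in the other corners. The tray crop shows the round pocket at crop (510,277). Next come the exact drawer and pocket poses.

```bash
python3 - <<'E'
from h import *
T=dict(np.load('top0.npz'));S=dict(np.load('side0.npz'))
P=cloud(T)
# tray outline in top image via saturation, ray cast
for n,c,box,thr in(('top',T,(345,205,462,285),60),('side',S,(245,230,335,322),60)):
    h=cv2.cvtColor(c['image'],cv2.COLOR_RGB2HSV); m=np.zeros(h.shape[:2],np.uint8); x0,y0,x1,y1=box
    m[y0:y1,x0:x1]=(h[y0:y1,x0:x1,1]<thr)*255; m=cv2.morphologyEx(m,cv2.MORPH_OPEN,np.ones((5,5)))
    k=max(cv2.findContours(m,0,2)[0],key=cv2.contourArea)[:,0]
    W=np.array([ray(c,u,v,.016)[:2] for u,v in k],np.float32); r=cv2.minAreaRect(W); print(n,'tray',r)
# pocket: dark edge ring in top image -> ellipse
g=cv2.cvtColor(T['image'],cv2.COLOR_RGB2GRAY)[205:285,350:460]; g=cv2.resize(g,None,fx=6,fy=6,interpolation=2)
c=cv2.HoughCircles(cv2.GaussianBlur(g,(9,9),2),cv2.HOUGH_GRADIENT,1.,100,param1=60,param2=20,minRadius=60,maxRadius=85); print(c)
for x,y,rr in c[0]:
    u,v=(x+.5)/6-.5+350,(y+.5)/6-.5+205; print(u,v,ray(T,u,v,.016),ray(T,u,v,.008),rr/6*1.0/517)
# drawer: high points in rotated frame
a=np.deg2rad(1.66);ex=np.array([np.cos(a),np.sin(a)]);ey=np.array([-ex[1],ex[0]])
m=np.zeros(P.shape[:2],bool); m[165:312,140:310]=True; Q=P[m]; X=Q[:,:2]@ex;Y=Q[:,:2]@ey
for nm,A,B,rng in(('x',X,Y,(.05,.28)),('y',Y,X,(.48,.62))):
    s=(B>rng[0])&(B<rng[1]); b=np.floor(A[s]/.002).astype(int); 
    print(nm,[(round(i*.002,3),round(float(np.median(Q[s][b==i,2])),3)) for i in np.unique(b) if np.median(Q[s][b==i,2])>.02])
E
```

```text
top tray ((0.5472500920295715, -0.16625821590423584), (0.10902834683656693, 0.17040738463401794), 6.0479278564453125)
side tray ((0.5453906059265137, -0.17471550405025482), (0.10972810536623001, 0.18760517239570618), 6.2284417152404785)
NoneTraceback (most recent call last):
  File "<stdin>", line 13, in <module>
TypeError: 'NoneType' object is not subscriptable
```

```bash
python3 - <<'E'
from h import *
T=dict(np.load('top0.npz'));S=dict(np.load('side0.npz'))
P=cloud(T)
print('pocket rim ray',ray(T,422.9,244.6,.016))
# pocket from depth: points below .012 within tray
m=np.zeros(P.shape[:2],bool); m[230:260,407:440]=True; q=P[m&(P[...,2]<.0118)]; print('pocket depth centroid',q.mean(0),cv2.minEnclosingCircle(q[:,:2].astype(np.float32)))
# dark ring fit
g=cv2.cvtColor(T['image'],cv2.COLOR_RGB2GRAY).astype(np.uint8); bh=cv2.morphologyEx(g,cv2.MORPH_BLACKHAT,np.ones((9,9))); v,u=np.nonzero((bh>12)&m); e=cv2.fitEllipse(np.stack([u,v],1).astype(np.float32)); print(e,ray(T,*e[0],.016))
a=np.deg2rad(1.66);ex=np.array([np.cos(a),np.sin(a)]);ey=np.array([-ex[1],ex[0]])
m=np.zeros(P.shape[:2],bool); m[165:312,140:310]=True; Q=P[m]; X=Q[:,:2]@ex;Y=Q[:,:2]@ey
for nm,A,B,rng in(('x',X,Y,(.10,.13)),('y',Y,X,(.51,.54))):
    s=(B>rng[0])&(B<rng[1]); b=np.floor(A[s]/.003).astype(int); 
    print(nm,[(round(i*.003,3),round(float(np.median(Q[s][b==i,2])),3)) for i in np.unique(b) if np.median(Q[s][b==i,2])>.015])
# loupe base: low-saturation + green blob in top, at z=.022
R=m&False
sel=(np.hypot(P[...,0]-.472,P[...,1]-.275)<.035)&(P[...,2]>.015)&(P[...,2]<.034); q=P[sel]; print(len(q),q.mean(0),np.percentile(q,[2,98],axis=0)); 
print('loupe top ray',ray(T,170.5,278.2,.026),ray(S,260.6,154.5,.026))
print('loupe in drawer axes',q[:,:2].mean(0)@ex,q[:,:2].mean(0)@ey)
E
```

```text
pocket rim ray [ 0.5495652  -0.20217179  0.016     ]
pocket depth centroid [ 0.55055751 -0.20125901  0.00808256] ((0.5569716095924377, -0.2039811909198761), 0.03034104034304619)
((422.2575988769531, 244.0560760498047), (23.492935180664062, 24.575986862182617), 150.3713836669922) [ 0.55056609 -0.20094278  0.016     ]
x [(np.float64(0.438), 0.046), (np.float64(0.441), 0.045), (np.float64(0.444), 0.046), (np.float64(0.447), 0.046), (np.float64(0.45), 0.045), (np.float64(0.651), 0.018), (np.float64(0.654), 0.047), (np.float64(0.657), 0.046)]
y [(np.float64(-0.021), 1.009), (np.float64(0.036), 0.028), (np.float64(0.039), 0.04), (np.float64(0.042), 0.047), (np.float64(0.045), 0.046), (np.float64(0.285), 0.025), (np.float64(0.288), 0.046), (np.float64(0.291), 0.046)]
521 [0.47252045 0.27865999 0.0238706 ] [[0.44992173 0.25542225 0.01607332]
 [0.49287943 0.30161093 0.03122764]]
loupe top ray [0.47318211 0.27464326 0.026     ] [0.47081599 0.27031041 0.026     ]
loupe in drawer axes 0.4803944826879952 0.2648548734312312
```

Request:
{"fn": "play_rows", "kwargs": {
  "moves": [
    [[0,0,0.25,0,0,0,0],[0,0,0.25,0,0,0,0],[0,0,0.25,0,0,0,0],[0,0,0.25,0,0,0,0],[0,0,0.25,0,0,0,0]]
  ],
  "newtons": 30
}}

```text
time: 0.52
tool_pos: [0.2902, 0.6089, 0.2305]
tcp_rot: [1.61, 2.698, -0.002]
wrist_force: [-0.3, -0.1, 0.7]
width: 0.3
grip_force: 0.0
```

Request:
{"fn": "play_rows", "kwargs": {
  "moves": [
    [[0,0,0.25,0,0,0,0],[0,0,0.25,0,0,0,0],[0,0,0.25,0,0,0,0],[0,0,0.192,0,0,0,0],[0,0,0,0,0,0,0]]
  ]
}}

```text
time: 0.93
tool_pos: [0.2902, 0.6089, 0.2305]
tcp_rot: [2.19, 2.252, -0.002]
wrist_force: [-0.3, -0.5, -0.7]
width: -0.003
grip_force: 0.0
```

Request:
{"fn": "play_rows", "kwargs": {
  "moves": [
    [[0,0,0,-0.338,0.172,0.13,0],[0,0,0,-0.338,0.172,0.13,0],[0,0,0,-0.338,0.172,0.13,0],[0,0,0,-0.338,0.172,0.13,0],[0,0,0,-0.338,0.172,0.13,0]]
  ]
}}

```text
time: 1.35
tool_pos: [0.3817, 0.4413, 0.1654]
tcp_rot: [2.183, 2.259, -0.0]
wrist_force: [0.2, 0.7, 0.5]
width: -0.001
grip_force: 0.0
```

Request:
{"fn": "play_rows", "kwargs": {
  "moves": [
    [[0,0,0,-0.338,0.172,0.13,0],[0,0,0,-0.338,0.172,0.13,0],[0,0,0,-0.338,0.172,0.13,0],[0,0,0,-0.338,0.172,0.13,0],[0,0,0,-0.338,0.172,0.13,0]]
  ]
}}

```text
time: 1.77
tool_pos: [0.4729, 0.2749, 0.1006]
tcp_rot: [2.184, 2.258, 0.0]
wrist_force: [0.3, 0.2, -0.7]
width: 0.002
grip_force: 0.0
```

```bash
python3 - <<'E'
from h import *
s=bot.read_state(); print(s['tool_pos'],s['tcp_rot'],s['q'],s['wrist_force'])
for n in('top','side'):
    c=vision.read_camera(n); np.savez(n+'1.npz',**c)
    p=c['K']@(c['R']@s['tool_pos']+c['t']); p=p[:2]/p[2]; print(n,p)
    u,v=p.astype(int); im=c['image'][max(0,v-45):v+45,max(0,u-50):u+50]
    cv2.imwrite(f'pics/{n}1.png',cv2.resize(im,None,fx=5,fy=5,interpolation=2)[...,::-1])
a=cv2.imread('pics/side1.png'); print(a.shape)
E
```

```text
[0.47285195 0.27486752 0.10062889] [2.18392006e+00 2.25830869e+00 5.20685752e-05] [ 4.81018739e-01  1.42555508e-01  2.00573729e+00 -1.26410784e-05
  9.93261401e-01  4.47537190e-01] [ 0.34304538  0.17139155 -0.6887885 ]
top [158.19870294 280.68598701]
side [260.00845025 124.39521765]
(450, 500, 3)
```

View pics/side1.png

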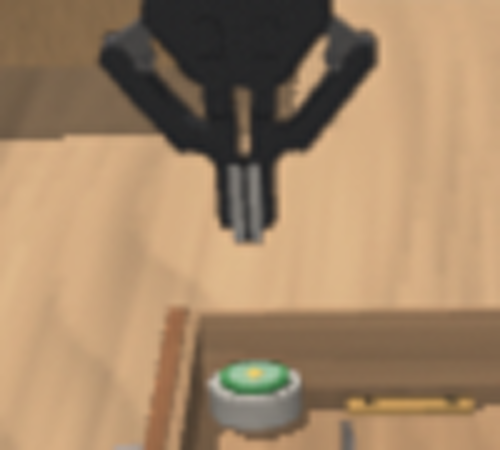

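The side crop shows the closed fingertips at (247,240) right above the loupe's eyepiece (255,375), so calibration and robot agree. Going down.

Request:
{"fn": "play_rows", "kwargs": {
  "moves": [
    [[0,0,0,0,0,0.22,0],[0,0,0,0,0,0.22,0],[0,0,0,0,0,0.19,0],[0,0,0,0,0,0.008,0],[0,0,0,0,0,0.008,0]]
  ]
}}

```text
time: 2.28
tool_pos: [0.4712, 0.2765, 0.0357]
tcp_rot: [-2.185, -2.256, 0.004]
wrist_force: [0.8, 0.3, 1.0]
width: 0.003
grip_force: 0.0
```

Request:
{"fn": "play_rows", "kwargs": {
  "moves": [
    [[0,0,0,0,0,0.008,0],[0,0,0,0,0,0.008,0],[0,0,0,0,0,0.008,0]]
  ]
}}

```text
time: 2.53
tool_pos: [0.4736, 0.2775, 0.0358]
tcp_rot: [2.186, 2.255, 0.004]
wrist_force: [0.5, -0.1, -0.9]
width: 0.002
grip_force: 0.0
```

Request:
{"fn": "play_rows", "kwargs": {
  "moves": [
    [[0,0,0,0,0,0.008,0],[0,0,0,0,0,0.008,0],[0,0,0,0,0,0.008,0]]
  ]
}}

```text
time: 2.78
tool_pos: [0.4728, 0.2768, 0.0323]
tcp_rot: [2.187, 2.255, 0.001]
wrist_force: [-0.3, 0.6, -0.2]
width: -0.0
grip_force: 0.0
```

Request:
{"fn": "play_rows", "kwargs": {
  "moves": [
    [[0,0,0,0,0,0.008,0],[0,0,0,0,0,0.008,0],[0,0,0,0,0,0.008,0]]
  ]
}}

```text
time: 3.03
tool_pos: [0.4724, 0.2766, 0.0294]
tcp_rot: [-2.188, -2.254, 0.0]
wrist_force: [-0.3, 1.0, -0.1]
width: 0.003
grip_force: 0.0
```

Request:
{"fn": "play_rows", "kwargs": {
  "moves": [
    [[0,0,0,0,0,0.008,0],[0,0,0,0,0,0.008,0]]
  ]
}}

```text
time: 3.2
tool_pos: [0.4725, 0.2766, 0.0277]
tcp_rot: [-2.188, -2.254, 0.0]
wrist_force: [0.5, -0.2, 0.5]
width: 0.001
grip_force: 0.0
```

Request:
{"fn": "play_rows", "kwargs": {
  "moves": [
    [[0,0,0,0,0,0.008,0],[0,0,0,0,0,0.004,0]]
  ]
}}

```text
time: 3.37
tool_pos: [0.4724, 0.2766, 0.0265]
tcp_rot: [-2.188, -2.254, 0.0]
wrist_force: [-0.8, -0.5, -0.4]
width: 0.001
grip_force: 0.0
```

Request:
{"fn": "play_rows", "kwargs": {
  "moves": [
    [[0,0,0,0,0,0.004,0],[0,0,0,0,0,0.004,0]]
  ]
}}

```text
time: 3.53
tool_pos: [0.4725, 0.2766, 0.0258]
tcp_rot: [2.188, 2.254, 0.0]
wrist_force: [0.6, 0.8, 0.1]
width: -0.002
grip_force: 0.0
```

Request:
{"fn": "play_rows", "kwargs": {
  "moves": [
    [[0,0,0,0,0,0.004,0],[0,0,0,0,0,0.004,0]]
  ]
}}

```text
time: 3.7
tool_pos: [0.4726, 0.2767, 0.0256]
tcp_rot: [-2.188, -2.254, 0.0]
wrist_force: [-3.0, -1.3, 7.3]
width: 0.001
grip_force: 3.6
```

Request:
{"fn": "play_rows", "kwargs": {
  "moves": [
    [[0,0,0,0,0,0.004,0],[0,0,0,0,0,0.004,0]]
  ]
}}

```text
time: 3.87
tool_pos: [0.4726, 0.2767, 0.0255]
tcp_rot: [-2.188, -2.255, 0.0]
wrist_force: [-3.8, -1.9, 12.9]
width: -0.001
grip_force: 6.2
```

Contact at z≈0.0256 with 13 N. Sliding toward the drawer middle.

Request:
{"fn": "play_rows", "kwargs": {
  "moves": [
    [[0,0,0,-0.007,0.006,0,0],[0,0,0,-0.014,0.012,0,0],[0,0,0,-0.014,0.012,0,0],[0,0,0,-0.014,0.012,0,0]]
  ]
}}

```text
time: 4.2
tool_pos: [0.4771, 0.2732, 0.0256]
tcp_rot: [-2.188, -2.253, -0.003]
wrist_force: [-2.5, 2.3, 7.0]
width: 0.0
grip_force: 3.3
```

Request:
{"fn": "play_rows", "kwargs": {
  "moves": [
    [[0,0,0,-0.014,0.012,0,0],[0,0,0,-0.014,0.012,0,0],[0,0,0,-0.014,0.012,0,0]]
  ]
}}

```text
time: 4.45
tool_pos: [0.4811, 0.2691, 0.0256]
tcp_rot: [-2.188, -2.253, -0.004]
wrist_force: [-2.5, 3.2, 6.3]
width: -0.0
grip_force: 3.1
```

```bash
cat > g.py <<'E'
from h import *
def green(box=(140,170,305,310)):
    c=vision.read_camera('side'); h=cv2.cvtColor(c['image'],cv2.COLOR_RGB2HSV); m=cv2.inRange(h,(40,40,30),(95,255,255)); q=m*0; q[140:205,240:345]=m[140:205,240:345]
    n,l,s,ct=cv2.connectedComponentsWithStats(q); i=1+np.argmax(s[1:,4]); return c,ct[i],s[i],ray(c,*ct[i],.0256)
E
python3 -c "
from g import *
print(green()[1:]); s=bot.read_state(); print(s['tool_pos'],s['wrist_force'])"
```

```text
(array([263.64705882, 156.21568627]), array([257, 152,  14,   8,  51], dtype=int32), array([0.47858567, 0.26128178, 0.0256    ]))
[0.4813271 0.2688807 0.0255637] [-2.30898459  1.79004317  7.03263952]
```

Request:
{"fn": "play_rows", "kwargs": {
  "moves": [
    [[0,0,0,-0.014,0.012,0.003,0],[0,0,0,-0.014,0.012,0.001,0],[0,0,0,-0.014,0.012,0,0],[0,0,0,-0.014,0.012,0,0],[0,0,0,-0.014,0.012,0,0]]
  ]
}}

```text
time: 4.92
tool_pos: [0.4875, 0.2627, 0.0256]
tcp_rot: [-2.188, -2.253, -0.005]
wrist_force: [-3.4, 4.7, 8.4]
width: -0.001
grip_force: 4.1
```

Request:
{"fn": "play_rows", "kwargs": {
  "moves": [
    [[0,0,0,-0.014,0.012,0,0],[0,0,0,-0.014,0.012,0,0],[0,0,0,-0.014,0.012,0,0],[0,0,0,-0.014,0.012,0,0],[0,0,0,-0.014,0.012,0,0]]
  ]
}}

```text
time: 5.33
tool_pos: [0.4937, 0.2559, 0.0256]
tcp_rot: [-2.188, -2.253, -0.005]
wrist_force: [-2.5, 3.3, 8.5]
width: 0.002
grip_force: 4.1
```

Request:
{"fn": "play_rows", "kwargs": {
  "moves": [
    [[0,0,0,-0.014,0.012,0.001,0],[0,0,0,-0.014,0.012,0,0],[0,0,0,-0.014,0.012,0,0],[0,0,0,-0.014,0.012,0,0],[0,0,0,-0.014,0.012,0,0]]
  ]
}}

```text
time: 5.75
tool_pos: [0.4999, 0.2491, 0.0256]
tcp_rot: [-2.188, -2.253, -0.005]
wrist_force: [-3.7, 4.1, 9.1]
width: -0.001
grip_force: 4.3
```

```bash
python3 -c "
from g import *
print(green()[1:]); s=bot.read_state(); print(s['tool_pos'],s['wrist_force'])"
```

```text
(array([271.26315789, 159.63157895]), array([265, 156,  14,   7,  57], dtype=int32), array([0.49751515, 0.24189584, 0.0256    ]))
[0.5001575  0.24885674 0.02554921] [-3.57336806  3.51538548  8.30588462]
```

Request:
{"fn": "play_rows", "kwargs": {
  "moves": [
    [[0,0,0,-0.014,0.012,0,0],[0,0,0,-0.014,0.012,0,0],[0,0,0,-0.014,0.012,0,0],[0,0,0,-0.014,0.012,0,0],[0,0,0,-0.014,0.012,0,0]]
  ]
}}

```text
time: 6.22
tool_pos: [0.5061, 0.2423, 0.0256]
tcp_rot: [-2.188, -2.253, -0.005]
wrist_force: [-4.0, 4.3, 8.1]
width: 0.0
grip_force: 4.4
```

Request:
{"fn": "play_rows", "kwargs": {
  "moves": [
    [[0,0,0,0,0,-0.02,0],[0,0,0,0,0,-0.3,0],[0,0,0,0,0,-0.4,0],[0,0,0,0.4,0,0,80],[0,0,0,0.4,0,0,80]]
  ]
}}

```text
time: 6.63
tool_pos: [0.5059, 0.321, 0.0996]
tcp_rot: [2.191, 2.248, 0.01]
wrist_force: [-0.1, -0.3, 0.4]
width: 0.273
grip_force: 0.0
```

Request:
{"fn": "play_rows", "kwargs": {
  "moves": [
    [[0,0,0,0.4,0,0,62],[0,0,0,0,0,0,62],[0,0,0,0,0,0,62]]
  ]
}}

```text
time: 6.88
tool_pos: [0.5015, 0.3622, 0.0957]
tcp_rot: [2.184, 2.258, 0.0]
wrist_force: [-0.5, -0.5, -0.3]
width: 0.707
grip_force: 0.0
```

```bash
python3 - <<'E'
from g import *
c,ct,st,w=green(); print(ct,st,w)
s=bot.read_state(); print(s['tool_pos'],s['tcp_rot'],s['wrist_force'],s['width'])
T=vision.read_camera('top'); np.savez('top2.npz',**T)
h=cv2.cvtColor(T['image'],cv2.COLOR_RGB2HSV); m=cv2.inRange(h,(40,40,30),(95,255,255)); q=m*0; q[180:300,155:295]=m[180:300,155:295]
n,l,ss,cc=cv2.connectedComponentsWithStats(q); i=1+np.argmax(ss[1:,4]); print('top',cc[i],ss[i],ray(T,*cc[i],.0256))
a=cv2.resize(T['image'][170:310,140:305],None,fx=4,fy=4,interpolation=2); cv2.imwrite('pics/top2.png',a[...,::-1])
E
```

```text
[274.02857143 160.35714286] [267 157  15   7  70] [0.50414766 0.23779857 0.0256    ]
[0.50123844 0.36067238 0.09526486] [ 2.18543400e+00  2.25643690e+00 -1.95237421e-03] [-0.67249979 -0.13824795 -0.66791855] 0.7260305343600749
top [189.7960199  260.51243781] [180 252  19  18 201] [0.50732746 0.23988685 0.0256    ]
```

View pics/top2.png

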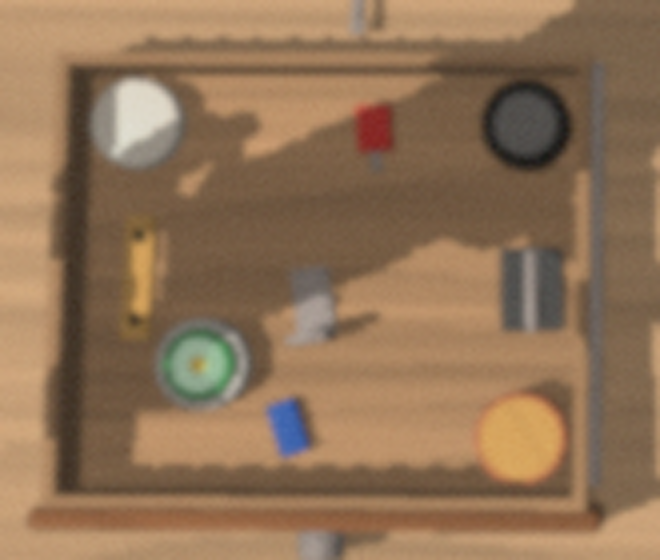

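The loupe is now at crop (203,363), clear of the walls and of the strap, bracket and clip. Moving above it with 62 mm open.

Request:
{"fn": "play_rows", "kwargs": {
  "moves": [
    [[0,0,0,-0.4,0.005,0,62],[0,0,0,-0.4,0.005,0,62],[0,0,0,-0.405,0.005,0,62],[0,0,0,0,0,0.2,62],[0,0,0,0,0,0,62]]
  ]
}}

```text
time: 7.4
tool_pos: [0.5044, 0.2353, 0.0728]
tcp_rot: [-2.192, -2.247, 0.009]
wrist_force: [-0.8, -0.6, -0.7]
width: 0.727
grip_force: 0.0
```

Request:
{"fn": "play_rows", "kwargs": {
  "moves": [
    [[0,0,0,0,0,0,62],[0,0,0,0,0,0,62]]
  ]
}}

```text
time: 7.57
tool_pos: [0.5069, 0.2398, 0.076]
tcp_rot: [-2.189, -2.254, 0.0]
wrist_force: [-0.2, 1.0, 0.2]
width: 0.723
grip_force: 0.0
```

```bash
python3 -c "
from g import *
s=bot.read_state(); print(s['tool_pos'],s['tcp_rot'],s['width'],s['joint_vel'])"
```

```text
[0.50688706 0.23976523 0.07596978] [-2.18853260e+00 -2.25350191e+00  2.98707823e-04] 0.723014767108697 [ 0.01867804 -0.00043295 -0.0226639  -0.00110662 -0.00214644 -0.00098179]
```

Request:
{"fn": "play_rows", "kwargs": {
  "moves": [
    [[0,0,0,0,0,0.2,62],[0,0,0,0,0,0.2,62],[0,0,0,0,0,0.1,62],[0,0,0,0,0,0.08,62],[0,0,0,0,0,0.04,62]]
  ]
}}

```text
time: 7.98
tool_pos: [0.5064, 0.2405, 0.013]
tcp_rot: [-2.186, -2.255, 0.002]
wrist_force: [0.4, -0.4, -0.8]
width: 0.726
grip_force: 0.0
```

Request:
{"fn": "play_rows", "kwargs": {
  "moves": [
    [[0,0,0,0,0,0.01,62],[0,0,0,0,0,0,62],[0,0,0,0,0,0,62]]
  ]
}}

```text
time: 8.23
tool_pos: [0.5076, 0.2405, 0.0136]
tcp_rot: [2.187, 2.254, 0.002]
wrist_force: [0.7, 0.4, 0.3]
width: 0.729
grip_force: 0.0
```

Now close gently in steps.

Request:
{"fn": "play_rows", "kwargs": {
  "moves": [
    [[0,0,0,0,0,0,50],[0,0,0,0,0,0,47],[0,0,0,0,0,0,45],[0,0,0,0,0,0,44],[0,0,0,0,0,0,43]]
  ],
  "newtons": 20
}}

```text
time: 8.65
tool_pos: [0.507, 0.2401, 0.0132]
tcp_rot: [2.188, 2.254, 0.0]
wrist_force: [-0.7, -0.1, 2.5]
width: 0.506
grip_force: 10.4
```

Request:
{"fn": "play_rows", "kwargs": {
  "moves": [
    [[0,0,0,0,0,0,40],[0,0,0,0,0,0,36],[0,0,0,0,0,0,36],[0,0,0,0,0,0,36]]
  ],
  "newtons": 30
}}

```text
time: 8.98
tool_pos: [0.5071, 0.2401, 0.0134]
tcp_rot: [2.188, 2.254, 0.0]
wrist_force: [-1.9, 0.1, 5.0]
width: 0.494
grip_force: 29.9
```

Request:
{"fn": "play_rows", "kwargs": {
  "moves": [
    [[0,0,0,0,0,-0.02,36],[0,0,0,0,0,-0.05,36],[0,0,0,0,0,-0.1,36],[0,0,0,0,0,-0.2,36],[0,0,0,0,0,-0.2,36]]
  ],
  "newtons": 40
}}

```text
time: 9.4
tool_pos: [0.506, 0.2396, 0.0699]
tcp_rot: [-2.187, -2.254, 0.003]
wrist_force: [0.7, -0.0, -0.9]
width: 0.486
grip_force: 40.6
```

Request:
{"fn": "play_rows", "kwargs": {
  "moves": [
    [[0,0,0,0,0,-0.2,36],[0,0,0,0,0,-0.1,36],[0,0,0,0,0,0,36],[0,0,0,0,0,0,36]]
  ]
}}

```text
time: 9.73
tool_pos: [0.5074, 0.2402, 0.1005]
tcp_rot: [2.187, 2.254, 0.003]
wrist_force: [-0.2, 0.5, -0.9]
width: 0.485
grip_force: 40.6
```

```bash
python3 - <<'E'
from h import *
s=bot.read_state(); print(s['tool_pos'],s['tcp_rot'],s['wrist_force'],s['width'],s['grip_force'])
c=vision.read_camera('side')
p=c['K']@(c['R']@s['tool_pos']+c['t']); p=p[:2]/p[2]; print(p)
u,v=p.astype(int); im=c['image'][v-45:v+45,u-50:u+50]
cv2.imwrite('pics/side3.png',cv2.resize(im,None,fx=5,fy=5,interpolation=2)[...,::-1])
E
```

```text
[0.50736754 0.24023312 0.10045581] [2.18746251 2.25398468 0.00251535] [-0.16192266  0.54968975 -0.93344477] 0.485248771543728 40.60765206813812
[274.28905458 129.98094461]
```

View pics/side3.png

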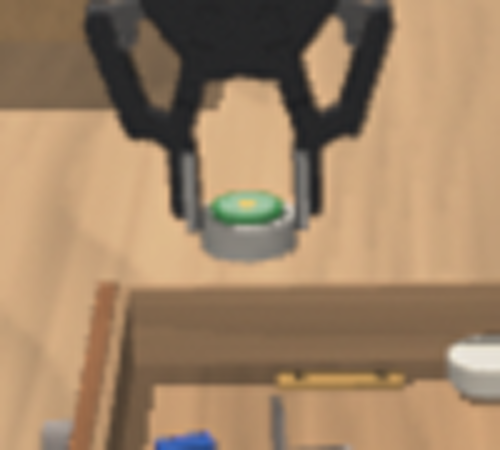

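The loupe is held level between the pads (base at (250,235), eyepiece up). Carrying it to the pocket.

Request:
{"fn": "play_rows", "kwargs": {
  "moves": [
    [[0,0,0,-0.15,0.01,0,36],[0,0,0,-0.3,0.02,0,36],[0,0,0,-0.35,0.023,0,36],[0,0,0,-0.35,0.023,0,36],[0,0,0,-0.35,0.023,0,36]]
  ]
}}

```text
time: 10.2
tool_pos: [0.5197, 0.089, 0.0978]
tcp_rot: [-2.185, -2.254, 0.004]
wrist_force: [0.6, 0.5, -0.4]
width: 0.492
grip_force: 40.6
```

Request:
{"fn": "play_rows", "kwargs": {
  "moves": [
    [[0,0,0,-0.35,0.023,0,36],[0,0,0,-0.35,0.023,0,36],[0,0,0,-0.35,0.023,0,36],[0,0,0,-0.35,0.023,0,36],[0,0,0,-0.35,0.023,0,36]]
  ]
}}

```text
time: 10.62
tool_pos: [0.5364, -0.0856, 0.0978]
tcp_rot: [-2.186, -2.252, 0.003]
wrist_force: [0.4, 0.2, -1.1]
width: 0.489
grip_force: 40.6
```

Request:
{"fn": "play_rows", "kwargs": {
  "moves": [
    [[0,0,0,-0.35,0.023,0,36],[0,0,0,-0.35,0.023,0,36],[0,0,0,-0.3,0.02,0,36],[0,0,0,-0.17,0.02,0,36],[0,0,0,0,0,0,36]]
  ]
}}

```text
time: 11.03
tool_pos: [0.5495, -0.2042, 0.098]
tcp_rot: [-2.191, -2.25, 0.002]
wrist_force: [-0.2, 0.5, -0.6]
width: 0.49
grip_force: 40.6
```

Request:
{"fn": "play_rows", "kwargs": {
  "moves": [
    [[0,0,0,0,0,0.2,36],[0,0,0,0,0,0.2,36],[0,0,0,0,0,0.1,36],[0,0,0,0,0,0,36],[0,0,0,0,0,0,36]]
  ]
}}

```text
time: 11.45
tool_pos: [0.5488, -0.1996, 0.0483]
tcp_rot: [-2.185, -2.253, 0.002]
wrist_force: [-0.2, -0.2, 0.2]
width: 0.487
grip_force: 40.6
```

```bash
python3 - <<'E'
from h import *
s=bot.read_state(); print(s['tool_pos'],s['tcp_rot'],s['wrist_force'],s['width'],s['grip_force'],s['time'])
c=vision.read_camera('side'); np.savez('side4.npz',**c)
p=c['K']@(c['R']@s['tool_pos']+c['t']); p=p[:2]/p[2]; print(p)
h=cv2.cvtColor(c['image'],cv2.COLOR_RGB2HSV); m=cv2.inRange(h,(40,40,30),(95,255,255)); q=m*0; u,v=p.astype(int); q[v-40:v+40,u-40:u+40]=m[v-40:v+40,u-40:u+40]
n,l,ss,cc=cv2.connectedComponentsWithStats(q); i=1+np.argmax(ss[1:,4]); print(cc[i],ss[i],ray(c,*cc[i],s['tool_pos'][2]+.0122))
# pocket ring in first side picture
S=dict(np.load('side0.npz')); g=cv2.cvtColor(S['image'],cv2.COLOR_RGB2GRAY)
im=np.hstack([S['image'][225:325,240:340],c['image'][225-30:325-30,240:340]]); cv2.imwrite('pics/side4.png',cv2.resize(im,None,fx=4,fy=4,interpolation=2)[...,::-1])
for P0 in [(.5507,-.2010)]:
    a=np.linspace(0,2*np.pi,9)[:-1]; X=np.stack([P0[0]+.0235*np.cos(a),P0[1]+.0235*np.sin(a),0*a+.016]); q=S['K']@(S['R']@X+S['t'][:,None]); print(((q[:2]/q[2]).T-[240,225])*4)
E
```

```text
[ 0.54881084 -0.19964004  0.04826536] [-2.18468599e+00 -2.25275426e+00  1.95443709e-03] [-0.17671777 -0.19914377  0.18643075] 0.4873710210505896 40.64621865749359 11.45
[290.47905994 266.38098508]
[288.95884774 260.82716049] [279 254  21  15 243] [ 0.54673362 -0.20152227  0.06046536]
[[267.23380749 231.31639166]
 [249.67750195 205.52809999]
 [208.88061308 195.74151477]
 [167.64919841 207.10013397]
 [149.1379011  233.65869627]
 [165.26236623 260.49190177]
 [207.63785314 271.15038932]
 [250.30094492 258.74624342]]
```

View pics/side4.png

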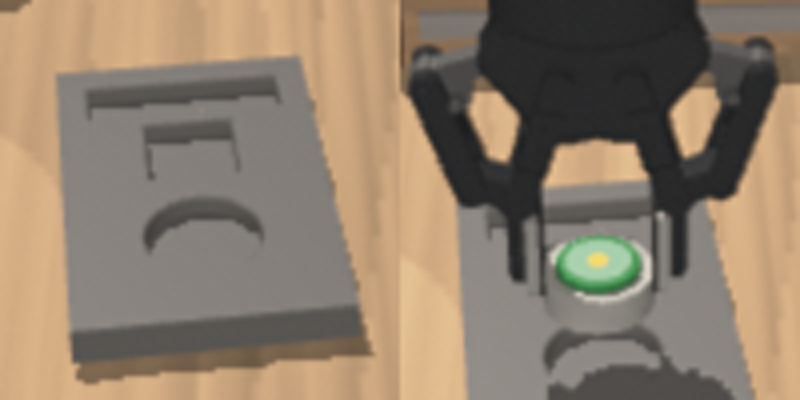

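Side view: loupe level above the pocket; in the side camera, loupe and pocket show the same −2 mm bias, so the relative offset stands. Fine correction, then down.

Request:
{"fn": "play_rows", "kwargs": {
  "moves": [
    [[0,0,0,-0.012,0.017,0.1,36],[0,0,0,0,0,0.05,36],[0,0,0,0,0,0,36],[0,0,0,0,0,0,36],[0,0,0,0,0,0,36]]
  ]
}}

```text
time: 11.92
tool_pos: [0.552, -0.202, 0.035]
tcp_rot: [2.188, 2.254, 0.0]
wrist_force: [-0.4, -0.1, -0.9]
width: 0.491
grip_force: 40.6
```

Request:
{"fn": "play_rows", "kwargs": {
  "moves": [
    [[0,0,0,0,0,0,36],[0,0,0,0,0,0,36]]
  ]
}}

```text
time: 12.08
tool_pos: [0.5522, -0.2022, 0.0352]
tcp_rot: [2.187, 2.254, 0.0]
wrist_force: [0.1, 0.0, -1.3]
width: 0.489
grip_force: 40.6
```

Request:
{"fn": "play_rows", "kwargs": {
  "moves": [
    [[0,0,0,0.014,-0.017,0.05,36],[0,0,0,0,0,0.03,36],[0,0,0,0,0,0.01,36],[0,0,0,0,0,0,36],[0,0,0,0,0,0,36]]
  ]
}}

```text
time: 12.5
tool_pos: [0.5499, -0.2006, 0.0255]
tcp_rot: [-2.188, -2.254, 0.0]
wrist_force: [0.2, -0.3, -1.1]
width: 0.488
grip_force: 40.6
```

Request:
{"fn": "play_rows", "kwargs": {
  "moves": [
    [[0,0,0,0,0,0,36],[0,0,0,0,0,0,36]]
  ]
}}

```text
time: 12.67
tool_pos: [0.5504, -0.2008, 0.026]
tcp_rot: [2.188, 2.254, 0.0]
wrist_force: [-0.7, 0.1, -1.2]
width: 0.489
grip_force: 40.6
```

On target. Down slowly, 0.8 mm per row.

Request:
{"fn": "play_rows", "kwargs": {
  "moves": [
    [[0,0,0,0,0,0.008,36],[0,0,0,0,0,0.008,36],[0,0,0,0,0,0.008,36]]
  ]
}}

```text
time: 12.92
tool_pos: [0.5502, -0.2007, 0.0234]
tcp_rot: [2.188, 2.254, 0.0]
wrist_force: [0.6, 0.3, 0.0]
width: 0.489
grip_force: 40.6
```

Request:
{"fn": "play_rows", "kwargs": {
  "moves": [
    [[0,0,0,0,0,0.006,36],[0,0,0,0,0,0.004,36],[0,0,0,0,0,0,36]]
  ]
}}

```text
time: 13.17
tool_pos: [0.5501, -0.2006, 0.0222]
tcp_rot: [-2.188, -2.254, 0.0]
wrist_force: [-0.5, 0.5, -0.9]
width: 0.488
grip_force: 40.6
```

Request:
{"fn": "play_rows", "kwargs": {
  "moves": [
    [[0,0,0,0,0,0.006,36],[0,0,0,0,0,0.004,36],[0,0,0,0,0,0,36]]
  ]
}}

```text
time: 13.42
tool_pos: [0.5501, -0.2006, 0.0213]
tcp_rot: [-2.188, -2.254, 0.0]
wrist_force: [-0.0, 0.3, -0.5]
width: 0.489
grip_force: 40.6
```

Request:
{"fn": "play_rows", "kwargs": {
  "moves": [
    [[0,0,0,0,0,0.008,36],[0,0,0,0,0,0.008,36],[0,0,0,0,0,0.008,36]]
  ]
}}

```text
time: 13.67
tool_pos: [0.5502, -0.2007, 0.0189]
tcp_rot: [2.188, 2.254, 0.0]
wrist_force: [0.6, 0.7, -1.2]
width: 0.488
grip_force: 40.6
```

Request:
{"fn": "play_rows", "kwargs": {
  "moves": [
    [[0,0,0,0,0,0.008,36],[0,0,0,0,0,0.006,36],[0,0,0,0,0,0.004,36]]
  ]
}}

```text
time: 13.92
tool_pos: [0.5501, -0.2006, 0.017]
tcp_rot: [-2.188, -2.254, 0.0]
wrist_force: [0.1, -0.8, -0.4]
width: 0.49
grip_force: 40.6
```

Request:
{"fn": "play_rows", "kwargs": {
  "moves": [
    [[0,0,0,0,0,0.004,36],[0,0,0,0,0,0.004,36]]
  ]
}}

```text
time: 14.08
tool_pos: [0.5501, -0.2007, 0.0163]
tcp_rot: [-2.188, -2.254, 0.0]
wrist_force: [0.1, 0.2, -1.0]
width: 0.487
grip_force: 40.6
```

Request:
{"fn": "play_rows", "kwargs": {
  "moves": [
    [[0,0,0,0,0,0.004,36],[0,0,0,0,0,0.003,36]]
  ]
}}

```text
time: 14.25
tool_pos: [0.5502, -0.2007, 0.0157]
tcp_rot: [2.188, 2.254, 0.0]
wrist_force: [0.3, -0.4, -0.7]
width: 0.487
grip_force: 40.6
```

Request:
{"fn": "play_rows", "kwargs": {
  "moves": [
    [[0,0,0,0,0,0.003,36],[0,0,0,0,0,0,36]]
  ]
}}

```text
time: 14.42
tool_pos: [0.5502, -0.2007, 0.0156]
tcp_rot: [2.188, 2.255, -0.0]
wrist_force: [-0.8, 0.7, 0.5]
width: 0.485
grip_force: 40.9
```

Seated. Release gently (small opening steps), then rise.

Request:
{"fn": "play_rows", "kwargs": {
  "moves": [
    [[0,0,0,0,0,0,43],[0,0,0,0,0,0,46],[0,0,0,0,0,0,54],[0,0,0,0,0,0,60],[0,0,0,0,0,0,60]]
  ],
  "newtons": 20
}}

```text
time: 14.83
tool_pos: [0.5502, -0.2007, 0.0154]
tcp_rot: [2.188, 2.254, 0.0]
wrist_force: [0.8, -0.6, 0.5]
width: 0.699
grip_force: 0.0
```

Request:
{"fn": "play_rows", "kwargs": {
  "moves": [
    [[0,0,0,0,0,-0.05,60],[0,0,0,0,0,-0.2,60],[0,0,0,0,0,-0.4,60],[0,0,0,0,0,-0.4,60],[0,0,0,0,0,0,60]]
  ]
}}

```text
time: 15.25
tool_pos: [0.556, -0.2031, 0.1299]
tcp_rot: [2.178, 2.244, 0.009]
wrist_force: [1.9, -0.5, 1.7]
width: 0.703
grip_force: 0.0
```

Request:
{"fn": "play_rows", "kwargs": {
  "moves": [
    [[0,0,0,0.4,0,0,60],[0,0,0,0.4,0,0,60],[0,0,0,0.4,0,0,60],[0,0,0,0,0,0,60],[0,0,0,0,0,0,60]]
  ]
}}

```text
time: 15.67
tool_pos: [0.5465, -0.0789, 0.1207]
tcp_rot: [2.183, 2.258, 0.0]
wrist_force: [0.7, -0.9, -0.1]
width: 0.704
grip_force: 0.0
```

```bash
python3 - <<'E'
from h import *
im=[]
for n,b in(('top',(350,205,460,285)),('side',(235,215,345,325))):
    c=vision.read_camera(n); x0,y0,x1,y1=b; P=cloud(c); h=cv2.cvtColor(c['image'],cv2.COLOR_RGB2HSV)
    m=cv2.inRange(h,(40,40,30),(95,255,255)); q=m*0; q[y0:y1,x0:x1]=m[y0:y1,x0:x1]
    k,l,ss,cc=cv2.connectedComponentsWithStats(q); i=1+np.argmax(ss[1:,4]); print(n,cc[i],ray(c,*cc[i],.0276),'z',np.median(P[l==i][:,2]))
    im.append(cv2.resize(c['image'][y0:y1,x0:x1],(400,300)))
cv2.imwrite('pics/end.png',np.hstack(im)[...,::-1]); print(bot.read_state()['tool_pos'])
E
```

```text
top [401.98732641 241.86086019] [ 0.55345176 -0.1604514   0.0276    ] z 0.5056732313668951
side [290.62820513 278.55769231] [ 0.54868057 -0.20393959  0.0276    ] z 0.028377038988062764
[ 0.54687494 -0.08101125  0.12074346]
```

View pics/end.png

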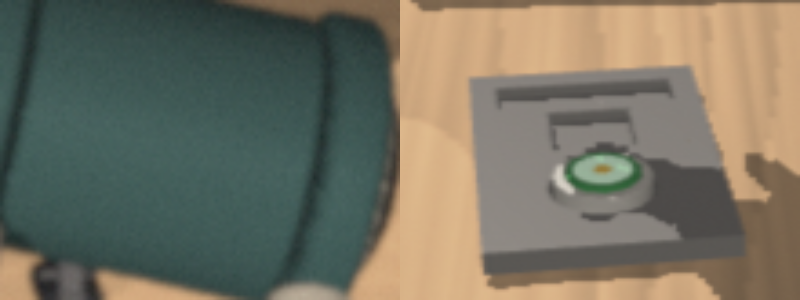

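The side view shows the loupe seated at crop (602,180) with the eyepiece top at z≈0.028 (0.0276 expected when fully down). The robot is clear of it, so I'm handing in.

```bash
python3 -c "
from workcell import bot; print(bot.finish_job())"
```

```text
the job is handed in; nothing more can be done
None
```

The loupe was slid out of its corner, picked up and set down in the round pocket with the eyepiece up, and the job was handed in; the final side view shows it fully seated, but the interface returned no verdict.

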